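# Roll a hollow shaft under the palm over a lip up to a stop found by feel

### The job

With the closed fingers laid on top of the hollow steel shaft like a flat palm, roll it along the grey tray in several strokes, over the low lip and on until it meets the anvil plate of the stop; press it against the plate with about 7 N (at least 4 N, never 15 N) for one second, then let go so that it stays lying there, square to the tray. Roll gently and steadily from above, bearing down with no more than 40 N: do not grip, lift or flick the shaft or push it from behind, and leave the other things on the bench alone.

Things in the scene. Friction and masses are not known exactly. Their poses are not given: they have to be found in the camera images.
- shaft: Hollow steel shaft, 36 mm diameter, 114 mm long, 0.28 to 0.56 kg, lying across the tray, free to roll. Origin on its axis at mid length, its own y along the axis (x, z turn as it rolls; z up at the start). Top 18 mm above its axis; 46 to 96 mm to the nest. It travels half as far as the palm, so several strokes. Let go on the flat it stays; on the lip it rolls back.
- tray: Fixed grey steel tray, 240 x 150 mm, on levelling feet (underside 4 to 14 mm above the bench). Origin centre of underside, floor at z = 12, z up, x = rolling direction. Side rails (inner faces y = +-61) and -x end rail: 12 mm high. A round steel lip 2.5 mm high, 9 mm wide crosses the floor at x = 35 mm: the shaft (axis) meets it at x = 24.6, is 2.5 mm up at 35, down again at 45.4. Hard: each mm too deep costs 10 N or more.
- stop: Stop across the +x end of the tray: fixed steel holder block (28 mm high, origin at the foot of its -x face, tray x = 100 mm; same axes as the tray) with a rigid steel anvil plate before it on two rods, 8 mm thick, 112 mm wide, top 26 mm above the floor. The plate's -x face, which the shaft meets, is set anywhere from 15.6 to 32.6 mm before the block; not measured: feel it. It takes 0.8 to 1.5 times the palm's forward force.
- nest (a point): Point on the tray just beyond the lip: where the shaft's axis lies when it has dropped off the lip (1 mm clear of it), at tray x = 46.4 mm, y = 0, z = 30 mm. Same axes as the tray: x points to the stop. From here the shaft still has 3 to 20 mm of flat floor to roll to the anvil plate; it may coast part of it.
- piston: Bystander: aluminium piston standing on the bench, 72 mm diameter, 58 mm high; origin at the centre of its underside.
- micrometer: Bystander: outside micrometer lying on the bench, about 155 x 45 mm, 18 mm high, dark frame and bright barrel along its own +x; origin on the bench at the middle of the frame.
- wrench: Bystander: steel wrench lying on the bench along its own x; origin on the bench at its middle.
Not all that is in view belongs to the job. What is meant by the shaft is not green, and is the larger of those in its own colour.

How it is judged:
On the way, in this order (a step that is already met when the one before it is completed fails the run):
1. the shaft has been rolled more than about a fifth of a turn, with the fingers pressing on it from above, and is still on the near side of the lip (angle between shaft's own z axis and vertical above 1.2 rad and contact force between the fingers and shaft above 1 N and z of the grasp point in the frame of nest above 0.024 m and x of shaft in the frame of nest below -0.012 m), for 0.05 s.
2. beyond the lip, the shaft is pressed against the stop's plate by the fingers from above with more than 4 N for 0.5 s (x of shaft in the frame of nest above -0.003 m and contact force between shaft and stop above 4 N and contact force between the fingers and shaft above 1 N), for 0.5 s.
At the end, for the whole second after the job is handed in: After the press against the plate, the shaft lies at rest on the tray floor between the lip and the stop (axis from 3 mm before to 23 mm beyond the nest point, no more than 2 mm above it), square to the tray within 0.06 rad and untouched (x of shaft in the frame of nest between -0.003 and 0.023 m and z of shaft in the frame of nest below 0.002 m and angle between the y axis of shaft and the y axis of tray, either way round below 0.06 rad and linear speed of shaft below 0.01 m/s and contact force between the fingers and shaft below 0.1 N).
It fails at once if the fingers press on the shaft with more than 40 N, or the shaft on the stop with more than 15 N (contact force between the fingers and shaft above 40 N or contact force between shaft and stop above 15 N).
It fails at once if the shaft is gripped or pushed from behind: touched with the fingertips well below its top (grasp point less than 24 mm above the axis of the nest) (contact force between the fingers and shaft above 0.5 N and z of the grasp point in the frame of nest below 0.024 m).
It fails at once if the shaft is flicked: it moves faster than 0.25 m/s (linear speed of shaft above 0.25 m/s).
It fails at once if the shaft is lifted more than 10 mm off the tray floor (z of shaft in the frame of nest above 0.01 m).
It fails at once if the piston, micrometer or wrench is moved more than 15 mm (distance of any of piston, micrometer, wrench from where it was at the start of the episode above 0.015 m).
It also fails if it takes over 72 s, if anything falls off the work surface, if the arm or the gripper's body presses on something with over 40 N, if the wrist force passes 120 N, or if a joint passes its speed limit or range.

### The arm

A 6-joint arm with a two-finger parallel gripper is mounted at the origin on the work surface. World frame = base frame: x ahead of the robot, y to its left, z up, the work surface at z = 0. Lengths are in m, angles in rad, forces in N, time in s.
With the tool pointing down it reaches from about 0.35 to 0.975 m from the base axis. Payload 4.9 kg.
Tool frame: the origin (TCP) lies on the mounting face of the last link; the fingertips stand 173 mm ahead of it and the grasp point (between the pads) lies 155 mm ahead of it; x points along the fingers, z is the direction in which the jaws open and shut, and the axes are right-handed (so a half turn about x gives the same grasp; the last joint's range is limited). The gripper opens to 85 mm and grips with 20 to 120 N. Pads are 22 mm wide; open, the fingers measure 114 mm over their backs; the gripper's body (76 mm by 85 mm) begins 54 mm behind the grasp point. The pads swing forward as they close: fully open they stand 13 mm farther back than shut.
Start: joints at [-1.465, 0.053, 1.613, -0, 1.476, -0.119], TCP at [0.139, -0.609, 0.405] pointing down, gripper open.
Joint ranges: [-3.01, 3.01], [-1.01, 2.22], [0.06, 2.58], [-1.02, 4.17], [0.09, 2.62], [-3.14, 3.14]. Speed limits (rad/s): [2.57, 2.57, 3.14, 3.14, 3.14, 3.14].

### API

Orientations are given as a rotation vector (axis times angle).
In Python, from station import get_obs, get_image, get_calibration, finish_job, look_for, masks_of, tip_of gives the robot as it stands.
- The arm moves only by the tool carry_out, never from a script. Its argument "increments" is a list of rows, each a list of 3 entries, a list of its own where there are three numbers: the turn, a rotation vector about the world's x, y, z in units of 0.1 rad (1.0 is 0.1 rad), then the shift along the world's x, y, z in units of 20 mm (1.0 is 20 mm), then the opening, from 0 (shut) to 1 (fully open). A call has 1 to 8 rows; each row shifts and turns the pose as measured when the row begins; what a row does not reach is not made up. A row lasts 1/10 s, in which the tool goes at most 50 mm and 8.59 degrees, less where a joint would pass 70% of its speed; a pose out of reach is approached as far as the arm can. A call with a number of a shift or a turn outside -1 to 1 is refused whole. A call with a gripper value outside its range is refused whole. The fingers move at their own pace and stop on an object; "squeeze" is the grip in N (left out, the last holds). Time passes only in rows, so rows that do not move let the fingers close. It gives the time, the measured TCP pose, the force and the opening at its end, in the units of the state.
- get_obs(): the state, without advancing time (a new reading comes with each control period).
- get_image(name): name is "side" or "top" or "wrist"; returns (picture, depth): 480x640x3 uint8, blue, green, red; 480x640 float32, m along the optical axis (not along the pixel's ray), 0 where there is no reading.
- get_calibration(name): a dict with "fx", "fy", "cx", "cy" (pixels), "position" and "orientation" of the camera in the world. Camera axes: x right, y down, z forward; pixel columns grow to the right and rows downward; lengths in m; the calibration is good to about 2 mm. A picture is of the moment at which its call begins: read the wrist's pose just before it. get_calibration takes no time and is no camera call; for the wrist camera it gives the pose at the moment of the call.
- finish_job(): hands the job in, once; it reports no verdict.
Trained networks look in the newest picture that a camera, given by its name, has taken for a name from the list of things; names that differ only in an ending like _2 or _b are one class to them, and where a whole thing is asked for, a point or a joint stands for the part that bears it (a point fixed in the world has none). Each returns a list of dicts, best first, with "p" (0 to 1); they miss things now and then, are a little off and sometimes report something else, mostly with a low value. They report only what shows in the picture. A call takes as long as a camera call. They do not tell look-alikes from the thing itself.
- look_for(camera, query): "centre" ([column, row] in pixels, amid what is visible of it).
- masks_of(camera, query): "region" (480x640 bool, what is visible of it) and "centre" ([column, row] in pixels, amid what is visible of it).
- tip_of(camera, query): "centre" ([column, row] in pixels: a listed point, or the origin of a listed thing).
The state is a dict: "t": time; "q": joint angles; "dq": joint speeds; "effort": joint torques, N m; "tool_pos": TCP position; "tool_rot": TCP orientation; "contact_force": force on the tool from outside, world axes, zero at the start; "wrist_torque": the same for the moment, N m; "opening": finger opening in m.
Only numpy, scipy, OpenCV 4.12 (cv2) and the standard library are available. Lean on these libraries where they do the work, as an engineer would, in place of code of your own. Each camera call takes 0.05 s, during which the arm holds its last target.

## Working session

There is one attempt and no reset: what is moved stays moved. The work goes in short steps, Python scripts to look and compute and a tool call to move; the robot and the scene stay as the last step left them, time stands still between calls to the robot, and variables do not carry over. Pictures are saved under pics/ and viewed, and the job is handed in when it is done.

Besides the shell and the picture viewer there is one more tool, called after "Emit:" as name(argument=value, ...) on one line, values as JSON. carry_out: Moves the arm, as the interface text tells. Shifts and turns lie within -1 to 1; 1 stands for 20 mm of shift or 0.1 rad of turn. Its arguments: {"type":"object","properties":{"increments":{"type":"array","items":{"type":"array"}},"squeeze":{"type":"number"}},"required":["increments"]}

```bash
mkdir -p pics; ls; cat > h.py <<'E'
import numpy as np,cv2
from scipy.spatial.transform import Rotation as R
from station import *
def cam(c):
    K=get_calibration(c); o=np.array(K['orientation'],float)
    M=R.from_rotvec(o).as_matrix() if o.size==3 else (o if o.shape==(3,3) else R.from_quat(o).as_matrix())
    return K,M,np.array(K['position'])
def unproj(c,u,v,d):
    K,M,p=cam(c); return p+np.stack([(u-K['cx'])/K['fx']*d,(v-K['cy'])/K['fy']*d,d],-1)@M.T
def proj(c,X):
    K,M,p=cam(c); q=(np.asarray(X)-p)@M; return np.stack([q[...,0]/q[...,2]*K['fx']+K['cx'],q[...,1]/q[...,2]*K['fy']+K['cy']],-1)
E
python3 - <<'E'
from h import *
print(get_obs())
for c in ['top','side','wrist']:
    print(get_calibration(c))
    im,d=get_image(c); cv2.imwrite(f'pics/{c}0.png',im); np.save(f'{c}0.npy',d)
    for q in ['shaft','tray','stop','nest','piston','micrometer','wrench']:
        print(c,q,[(round(r['p'],2),np.round(r['centre']).tolist()) for r in tip_of(c,q)][:4])
E
```

```text
pics
{'t': 0.0, 'q': array([-1.46497327e+00,  5.33692139e-02,  1.61433513e+00,  1.13644599e-05,
        1.47600215e+00, -1.19008775e-01]), 'dq': array([ 0.00063081,  0.00058007, -0.00171893, -0.00191565,  0.00061473,
        0.00121242]), 'effort': array([ 3.22395772e-04, -3.93684447e+01, -3.70174026e+01, -8.20743981e-05,
        7.09510467e-03, -6.96211046e-06]), 'tool_pos': array([ 0.13930575, -0.60899284,  0.40343041]), 'tool_rot': array([ 1.04348337,  1.30871407, -1.04095444]), 'contact_force': array([-0.24927499, -0.01915693, -0.06316928]), 'wrist_torque': array([-0.00490868,  0.04275599, -0.00579201]), 'opening': 0.08540557800516353}
{'fx': 576.0694992595958, 'fy': 576.0694992595958, 'cx': 321.0045785111257, 'cy': 244.06692054395975, 'position': array([ 0.30301354, -0.0115758 ,  1.2721147 ]), 'orientation': array([-2.15389783,  2.11220095, -0.19206515])}
top shaft [(0.73, [450.0, 268.0]), (0.65, [368.0, 232.0]), (0.65, [319.0, 319.0])]
top tray [(0.72, [351.0, 229.0])]
top stop [(0.58, [301.0, 224.0])]
top nest [(0.77, [326.0, 223.0])]
top piston [(0.95, [140.0, 176.0]), (0.43,
[... 324 characters left out ...]
 -1.37061173])}
side shaft [(0.79, [416.0, 294.0]), (0.75, [351.0, 238.0]), (0.61, [400.0, 222.0])]
side tray [(0.6, [343.0, 260.0])]
side stop [(0.8, [316.0, 278.0])]
side nest [(0.61, [330.0, 257.0])]
side piston [(0.94, [157.0, 390.0])]
side micrometer [(0.79, [444.0, 216.0]), (0.57, [331.0, 257.0])]
side wrench [(0.78, [340.0, 202.0]), (0.61, [158.0, 388.0])]
{'fx': 353.4945197016894, 'fy': 353.4945197016894, 'cx': 315.16224542397947, 'cy': 233.55147421686985, 'position': array([ 0.21880944, -0.59129478,  0.37458622]), 'orientation': array([ 2.25124179, -1.79317486, -0.28895438])}
wrist shaft []
wrist tray []
wrist stop []
wrist nest []
wrist piston []
wrist micrometer []
wrist wrench []
```

View pics/top0.png

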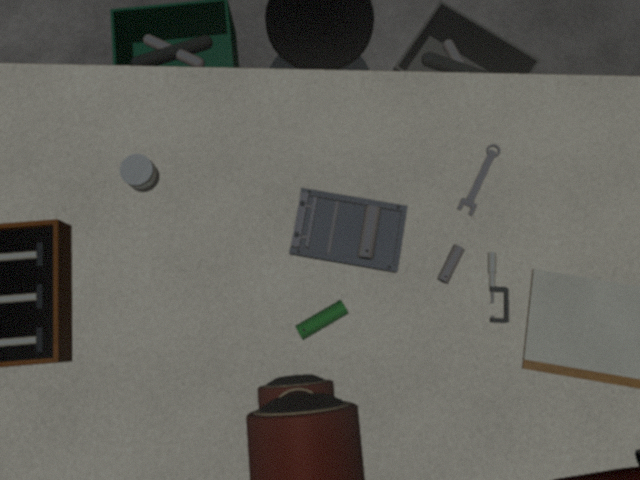

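View pics/side0.png

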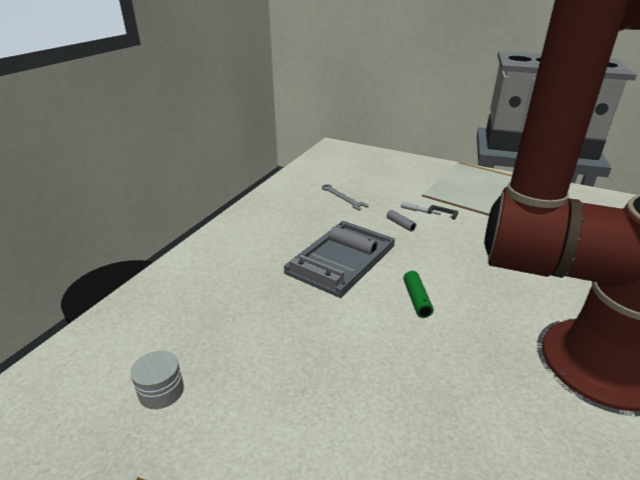

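```bash
python3 - <<'E'
import cv2
im=cv2.imread('pics/top0.png'); cv2.imwrite('pics/top0c.png',cv2.resize(im[160:340,250:480],None,fx=3.3,fy=3.3,interpolation=cv2.INTER_CUBIC))
E
```

```text
(no output)
```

View pics/top0c.png

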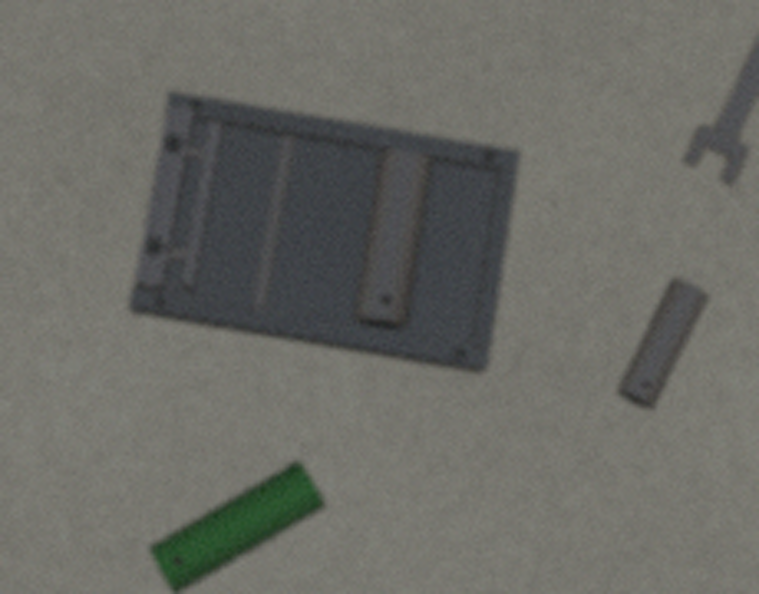

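The shaft candidates are green (322,319), small grey (450,264) and large grey (369,232). The one in the tray at (369,232) fits: it isn't green, and it is the larger of the two grey ones. The crop confirms it. Next I measure the tray and shaft.

```bash
python3 - <<'E'
from h import *
d=np.load('top0.npy')
v,u=np.mgrid[0:480,0:640]
P=unproj('top',u,v,d)
np.set_printoptions(precision=4,suppress=True)
print('bench z',np.median(P[280:300,360:420,2]))
sub=np.zeros((480,640),bool); sub[170:290,280:415]=1
m=sub&(P[...,2]>0.013)
z=P[...,2][m]; print(m.sum()); 
h,e=np.histogram(z,bins=np.arange(0,0.08,0.002)); print([(round(b*1000),c) for b,c in zip(e,h) if c])
cnts,_=cv2.findContours(m.astype(np.uint8),cv2.RETR_EXTERNAL,cv2.CHAIN_APPROX_NONE)
c=max(cnts,key=cv2.contourArea)[:,0]
pts=P[c[:,1],c[:,0],:2]
# intersect with rim
r=cv2.minAreaRect((pts*1000).astype(np.float32)); print('rect',r)
# images corners via rays at z=rail top
K,M,p=cam('top')
def ray(uv,z):
    uv=np.array(uv,float); w=np.c_[(uv[:,0]-K['cx'])/K['fx'],(uv[:,1]-K['cy'])/K['fy'],np.ones(len(uv))]@M.T
    return p+w*((z-p[2])/w[:,2])[:,None]
cor=np.array([(172,95),(518,151),(485,370),(132,312)])/3.3+np.array([250,160])-0.0
for zz in (0.02,0.03,0.035): 
  C=ray(cor,zz); print(zz,C,C.mean(0),np.linalg.norm(C-np.roll(C,-1,0),axis=1))
for r in masks_of('top','shaft'):
    mm=r['region']; 
    q=P[mm]; print(r['p'],r['centre'],mm.sum(),np.median(q,0),np.percentile(q[:,2],[5,50,95]))
E
```

```text
bench z 0.00018458444758540082
7439
[(12, np.int64(27)), (14, np.int64(193)), (16, np.int64(543)), (18, np.int64(1056)), (20, np.int64(1181)), (22, np.int64(735)), (24, np.int64(278)), (26, np.int64(159)), (28, np.int64(258)), (30, np.int64(462)), (32, np.int64(514)), (34, np.int64(307)), (36, np.int64(117)), (38, np.int64(55)), (40, np.int64(41)), (42, np.int64(80)), (44, np.int64(177)), (46, np.int64(218)), (48, np.int64(249)), (50, np.int64(187)), (52, np.int64(202)), (54, np.int64(180)), (56, np.int64(114)), (58, np.int64(49)), (60, np.int64(9)), (62, np.int64(1))]
rect ((464.657958984375, -63.4564208984375), (240.65147399902344, 335.41815185546875), 81.13380432128906)
0.02 [[ 0.648   0.028   0.02  ]
 [ 0.6138 -0.2072  0.02  ]
 [ 0.4639 -0.1843  0.02  ]
 [ 0.4982  0.051   0.02  ]] [ 0.556  -0.0781  0.02  ] [0.2377 0.1516 0.2377 0.1516]
0.03 [[ 0.6453  0.0277  0.03  ]
 [ 0.6113 -0.2057  0.03  ]
 [ 0.4627 -0.1829  0.03  ]
 [ 0.4966  0.0505  0.03  ]] [ 0.554  -0.0776  0.03  ] [0.2358 0.1504 0.2358 0.1504]
0.035 [[ 0.6439  0.0275  0.035 ]
 [ 0.6101 -0.2049  0.035 ]
 [ 0.462  -0.1822  0.035 ]
 [ 0.4959  0.0502  0.035 ]] [ 0.553  -0.0773  0.035 ] [0.2349 0.1498 0.2349 0.1498]
0.94 [368.0, 230.7] 891 [ 0.5434 -0.1196  0.0528] [0.0396 0.0528 0.0585]
0.65 [321.4, 317.6] 882 [ 0.3567 -0.0218  0.0332] [0.0231 0.0332 0.0383]
0.59 [453.2, 265.6] 475 [ 0.4848 -0.3023  0.0245] [0.0161 0.0245 0.03  ]
```

```bash
python3 - <<'E'
from h import *
np.set_printoptions(precision=4,suppress=True)
o=get_obs(); T=R.from_rotvec(o['tool_rot']); print(o['t'],T.as_matrix())
y=np.deg2rad(81.6)
tx=np.array([np.cos(y),np.sin(y),0]); ty=np.array([-np.sin(y),np.cos(y),0])
for s in (1,-1):
  z=s*ty; x=np.array([0,0,-1.]); G=R.from_matrix(np.c_[x,np.cross(z,x),z])
  print(s,(G*T.inv()).as_rotvec())
d=np.load('top0.npy'); v,u=np.mgrid[0:480,0:640]; P=unproj('top',u,v,d)
c=np.array([.554,-.0775,0])
for it in range(1):
  L=np.stack([(P-c)@tx,(P-c)@ty,P[...,2]],-1)
  sel=lambda a,b,e,f:(L[...,0]>a)&(L[...,0]<b)&(abs(L[...,1])>e)&(abs(L[...,1])<f)
  print('floor',[np.median(L[...,2][sel(a,b,0,.05)]) for a,b in((-.015,.025),(.043,.06))])
  print('rail',np.median(L[...,2][sel(-.1,.08,.065,.071)]))
  print('block',np.median(L[...,2][sel(.104,.117,0,.05)]))
  m=sel(-.075,-.0,0,.06)&(L[...,2]>.043); Q=L[m]
  k=np.polyfit(Q[:,1],Q[:,0],1); print('shaft slope',k,Q[:,0].min(),Q[:,0].max(),Q[:,1].min(),Q[:,1].max(),m.sum())
  A=sel(-.075,-.0,0,.06)&(abs(L[...,0]-np.polyval(k,L[...,1]))<.004); print('top',np.median(L[...,2][A]))
  m=sel(.055,.093,0,.056)&(L[...,2]>.036);Q=L[m];print('plate',np.percentile(Q[:,0],[2,10,50,90,98]),len(Q))
E
```

```text
1.25 [[ 0.      0.9748  0.2229]
 [-0.      0.2229 -0.9748]
 [-1.      0.      0.    ]]
1 [ 0.     -0.     -1.9422]
-1 [0.     0.     1.1994]
floor [np.float64(0.02028134251062408), np.float64(0.0201106982040945)]
rail 0.032188361009460875
block 0.04867608873091922
shaft slope [-0.0007 -0.0442] -0.06179592570331114 -0.02686608869996277 -0.05688985603601834 0.058086299299791484 811
top 0.05553972557058906
plate [0.0803 0.0808 0.0843 0.0879 0.0912] 206
```

Emit:
carry_out(increments=[[[0, 0, 0.5], [0.85, 1, 0], 0], [[0, 0, 0.5], [0.85, 1, 0], 0], [[0, 0, 0.5], [0.85, 1, 0], 0], [[0, 0, 0.5], [0.85, 1, 0], 0], [[0, 0, 0.5], [0.85, 1, 0], 0], [[0, 0, 0.5], [0.85, 1, 0], 0], [[0, 0, 0.5], [0.85, 1, 0], 0], [[0, 0, 0.5], [0.85, 1, 0], 0]], squeeze=40)

```text
t: 2.05
tool_pos: [0.2772, -0.4451, 0.4048]
tool_rot: [0.729, 1.443, -0.731]
contact_force: [0.3, -0.2, -0.3]
opening: 0.0004
```

Emit:
carry_out(increments=[[[0, 0, 0.5], [0.85, 1, 0], 0], [[0, 0, 0.5], [0.85, 1, 0], 0], [[0, 0, 0.5], [0.85, 1, 0], 0], [[0, 0, 0.5], [0.85, 1, 0], 0], [[0, 0, 0.5], [0.85, 1, 0], 0], [[0, 0, 0.5], [0.85, 1, 0], 0], [[0, 0, 0.5], [0.85, 1, 0], 0], [[0, 0, 0.5], [0.85, 1, 0], 0]])

```text
t: 2.85
tool_pos: [0.4177, -0.2774, 0.4062]
tool_rot: [0.405, 1.527, -0.409]
contact_force: [0.6, 0.7, 0.2]
opening: 0.0001
```

```bash
cat >> h.py <<'E'
np.set_printoptions(precision=4,suppress=True)
YAW=np.deg2rad(81.6); C=np.array([.554,-.0775,.008])
tx=np.array([np.cos(YAW),np.sin(YAW),0]); ty=np.array([-np.sin(YAW),np.cos(YAW),0])
def G():
  z=-ty; x=np.array([0,0,-1.]); return R.from_matrix(np.c_[x,np.cross(z,x),z])
def st():
  o=get_obs(); T=R.from_rotvec(o['tool_rot']); p=o['tool_pos']
  d=p-C
  f=o['contact_force']
  print('t',o['t'],'tray xy mm',d@tx*1e3,d@ty*1e3,'tip z mm',(p[2]-.173)*1e3,'turn left',(G()*T.inv()).as_rotvec()*10,'F tray',f@tx,f@ty,f[2],'tilt tip', T.as_matrix()[:,0])
E
python3 - <<'E'
from h import *
st()
im,d=get_image('wrist'); cv2.imwrite('pics/w1.png',im); np.save('w1.npy',d)
print([(r['p'],r['centre']) for r in tip_of('wrist','nest')+look_for('wrist','shaft')])
E
```

```text
t 2.85 tray xy mm -217.68800701055875 105.61599935329697 tip z mm 233.2244461239474 turn left [0.0283 0.0457 3.7284] F tray 0.8181758083509546 -0.4411415696091256 0.20640580818487758 tilt tip [ 0.0039 -0.0036 -1.    ]
[(0.85, [151.5, 10.8]), (0.6, [307.3, 5.9]), (0.57, [384.1, 188.4])]
```

View pics/w1.png

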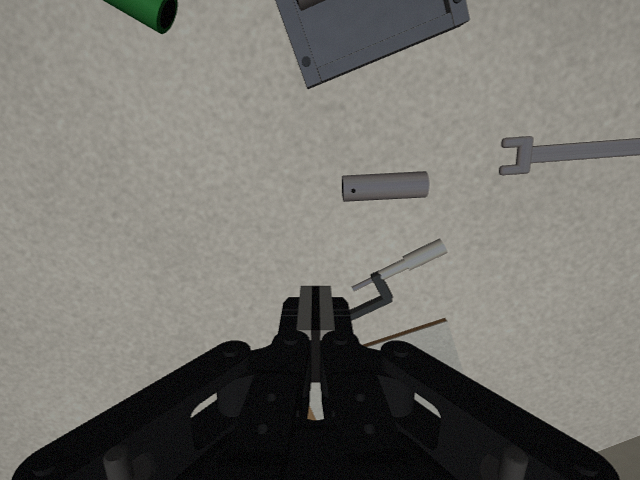

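Emit:
carry_out(increments=[[[0, 0, 0.47], [0.82, 0.92, 0], 0], [[0, 0, 0.47], [0.82, 0.92, 0], 0], [[0, 0, 0.47], [0.82, 0.92, 0], 0], [[0, 0, 0.47], [0.82, 0.92, 0], 0], [[0, 0, 0.47], [0.82, 0.92, 0], 0], [[0, 0, 0.47], [0.82, 0.92, 0], 0], [[0, 0, 0.47], [0.82, 0.92, 0], 0], [[0, 0, 0.47], [0.82, 0.92, 0], 0]])

```text
t: 3.8
tool_pos: [0.5489, -0.1338, 0.4066]
tool_rot: [0.11, 1.563, -0.122]
contact_force: [0.1, 0.4, 0.4]
opening: 0.0
```

```bash
python3 - <<'E'
from h import *
st()
im,d=get_image('wrist'); cv2.imwrite('pics/w2.png',im); np.save('w2.npy',d)
K,M,p=cam('wrist'); print(K)
E
```

```text
t 3.8 tray xy mm -56.4452378456668 -3.1742886452038155 tip z mm 233.60977399144605 turn left [0.0776 0.0438 0.0089] F tray 0.3641471184402354 -0.016759112032982162 0.3729736152782881 tilt tip [ 0.0044 -0.0078 -1.    ]
{'fx': 353.4945197016894, 'fy': 353.4945197016894, 'cx': 315.16224542397947, 'cy': 233.55147421686985, 'position': array([ 0.5629, -0.0522,  0.3761]), 'orientation': array([ 2.8109, -0.203 , -0.0231])}
```

View pics/w2.png

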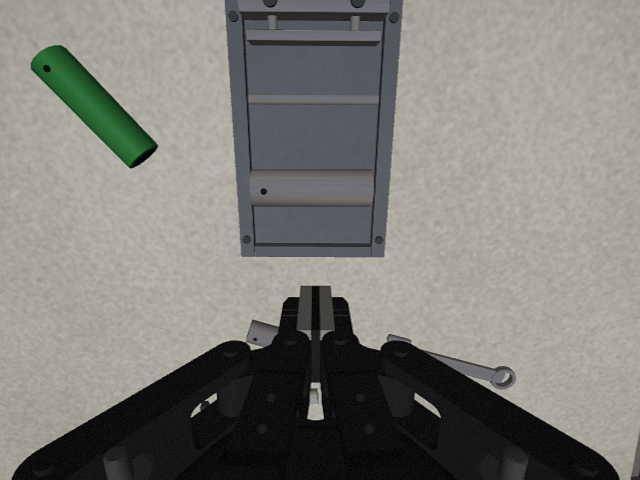

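```bash
python3 - <<'E'
from h import *
im=cv2.imread('pics/w2.png'); d=np.load('w2.npy')
v,u=np.mgrid[0:480,0:640]; P=unproj('wrist',u,v,d)
L=np.stack([(P-C)@tx,(P-C)@ty,P[...,2]],-1)
box=(abs(L[...,0])<.15)&(abs(L[...,1])<.09)&(u>200)&(v<262)
print('floor',np.median(L[...,2][box&(abs(L[...,1])<.05)&(L[...,0]>-.01)&(L[...,0]<.02)]))
m=box&(L[...,2]>.044)&(L[...,0]<0)&(abs(L[...,1])<.05); Q=L[m]
# circle fit: bin by y, fit x0 with radius .018
from scipy.optimize import least_squares
m=box&(L[...,2]>.036)&(L[...,0]<0)&(L[...,0]>-.08)&(abs(L[...,1])<.05);Q=L[m]
f=lambda a:np.hypot(Q[:,0]-a[0]-a[2]*Q[:,1],Q[:,2]-a[1])-.018
s=least_squares(f,[-.044,.038,0],loss='soft_l1',f_scale=.001); print('shaft x,z,slope',s.x,len(Q))
# lip, plate face, tray corners from pixels -> rays
K,M,p=cam('wrist')
def ray(uv,z):
    uv=np.array(uv,float); w=np.c_[(uv[:,0]-K['cx'])/K['fx'],(uv[:,1]-K['cy'])/K['fy'],np.ones(len(uv))]@M.T
    X=p+w*((z-p[2])/w[:,2])[:,None]; return np.c_[(X-C)@tx,(X-C)@ty]*1e3
print('corners near',ray([(242,256),(383,256)],.032))
print('lip',ray([(250,99.5),(378,99.5)],.0215))
print('plate top front edge',ray([(248,43),(380,43)],.046), 'back', ray([(248,31),(380,31)],.046))
g=cv2.cvtColor(im,cv2.COLOR_BGR2GRAY)
print(g[20:60,300],g[92:110,300],g[235:262,310])
E
```

```text
floor 0.02085793237104755
shaft x,z,slope [-0.0398  0.0384 -0.0016] 3994
corners near [[-113.9194   68.5861]
 [-113.8184  -79.316 ]]
lip [[ 39.9322  53.5155]
 [ 40.3885 -66.6292]]
plate top front edge [[ 83.045   48.703 ]
 [ 83.5658 -61.3995]] back [[ 91.8928  48.2004]
 [ 92.4291 -60.8506]]
[ 64  91  87  89  87  90  87  86  90  87 118 111 106 110 110 112 111 111
 113 112  78  41  40  43  39  52  88  90  86  86  86  86  90  85  88  85
  88  86  88  88] [ 91  90  89 107 112 113 113 115 111 112 100  87  79  91  92  89  91  93] [ 93  96  94  94  92  93  95  97  50  46  49  62  94  93  89  93  89  92
  90  88  90  85 176 172 172 173 177]
```

```bash
python3 - <<'E'
from h import *
a=cv2.imread('pics/side0.png'); b=cv2.imread('pics/top0.png')
out=[]
for n,im,(x0,y0,x1,y1),s in (('side',a,(270,205,410,310),4),('top',b,(280,175,420,280),4)):
  big=cv2.resize(im[y0:y1,x0:x1],None,fx=s,fy=s,interpolation=cv2.INTER_CUBIC)
  for dx,dy,col in((0,0,(0,255,0)),(.006,-.0054,(0,0,255))):
    base=C+dx*tx+dy*ty
    for poly in ([(-.12,-.075,.024),(.12,-.075,.024),(.12,.075,.024),(-.12,.075,.024)],[(.035,-.061,.0145),(.035,.061,.0145)]):
      X=np.array([base+q[0]*tx+q[1]*ty+np.array([0,0,q[2]]) for q in poly])
      uv=(proj(n,X)-[x0,y0]+.5)*s-.5
      cv2.polylines(big,[uv.round().astype(int)],True,col,1)
  out.append(big)
cv2.imwrite('pics/ov.png',np.hstack(out)[:, :]); 
cv2.imwrite('pics/ov1.png',out[0]);cv2.imwrite('pics/ov2.png',out[1])
E
```

```text
(no output)
```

View pics/ov1.png

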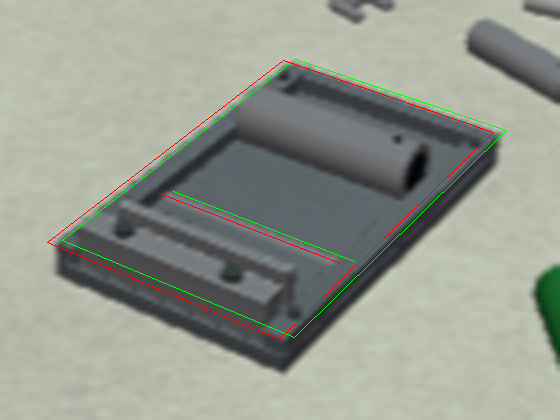

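View pics/ov2.png

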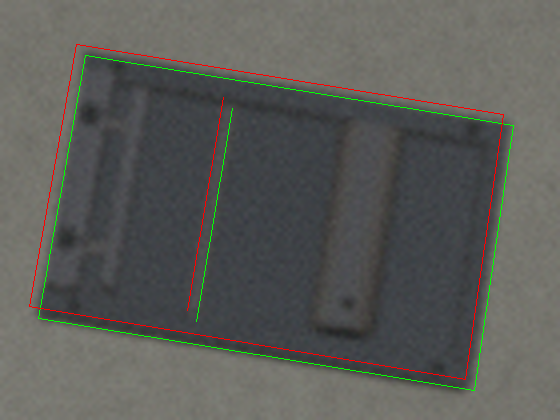

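Emit:
carry_out(increments=[[[0.01, 0, 0], [0, 0.03, -1], 0], [[0.01, 0, 0], [0, 0.03, -1], 0], [[0.01, 0, 0], [0, 0.03, -1], 0], [[0.01, 0, 0], [0, 0.03, -1], 0], [[0.01, 0, 0], [0, 0.03, -1], 0], [[0.01, 0, 0], [0, 0.03, -1], 0], [[0.01, 0, 0], [0, 0.03, -0.8], 0], [[0, 0, 0], [0, 0, -0.5], 0]])

```text
t: 4.65
tool_pos: [0.5489, -0.1353, 0.2587]
tool_rot: [0.119, 1.556, -0.125]
contact_force: [-0.3, -0.3, -0.4]
opening: -0.0001
```

```bash
python3 - <<'E'
from h import *
st()
im,d=get_image('wrist'); cv2.imwrite('pics/w3.png',im); np.save('w3.npy',d)
im,d=get_image('side'); cv2.imwrite('pics/s3.png',cv2.resize(im[190:320,260:420],None,fx=4,fy=4)); 
st()
E
```

```text
t 4.65 tray xy mm -57.89859263664666 -3.441083260132919 tip z mm 85.7009307587715 turn left [0.0473 0.1119 0.0945] F tray -0.2999660641841143 0.273861441901164 -0.3651979158512159 tilt tip [ 0.0112 -0.0048 -0.9999]
t 4.75 tray xy mm -57.63169642245319 -3.1785111555766177 tip z mm 85.27627938777572 turn left [0.0403 0.0946 0.0907] F tray 0.2992375596535644 0.097111748390427 0.20902266298886868 tilt tip [ 0.0094 -0.0041 -0.9999]
```

View pics/w3.png

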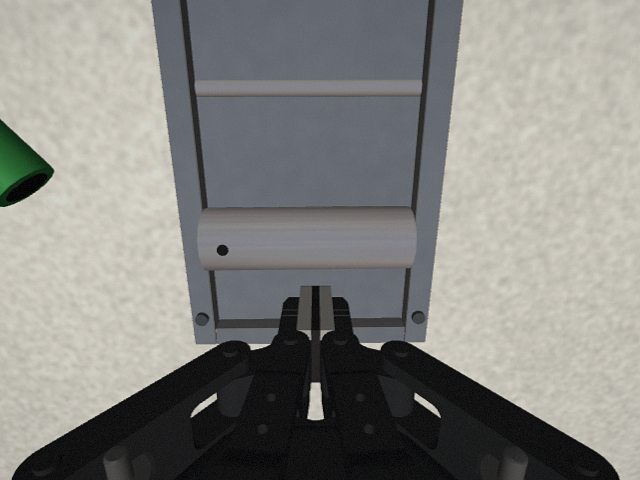

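View pics/s3.png

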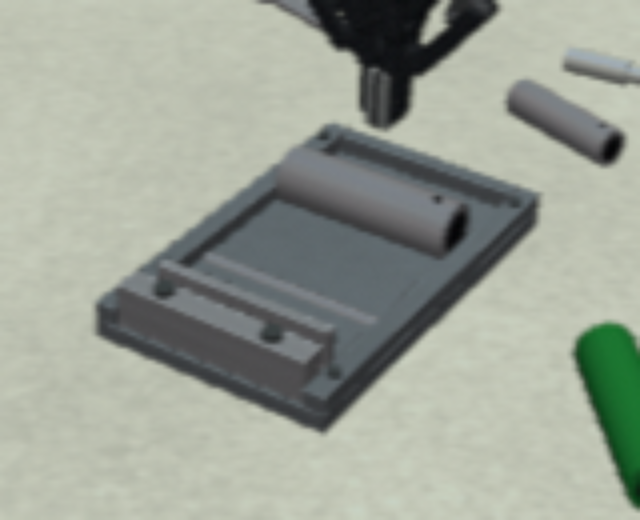

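```bash
python3 - <<'E'
from h import *
o=get_obs();T=R.from_rotvec(o['tool_rot']).as_matrix();p=o['tool_pos']
fw=T[:,1] if T[:,1]@tx>0 else -T[:,1]
for n,a in(('front',.011),('mid',0),('back',-.011)):
  for l in(.173,.151):
    X=p+T[:,0]*l+fw*a; print(n,l,[proj('wrist',X+T[:,2]*z) for z in(-.0145,0,.0145)])
d=np.load('w3.npy'); print(d[280:335:5,305],d[280:335:5,290])
v,u=np.mgrid[0:480,0:640]; P=unproj('wrist',u,v,d)
L=np.stack([(P-C)@tx,(P-C)@ty,P[...,2]],-1)*1e3
print('pad pts',L[284:332:4,305]); print('side pts',L[296:332:6,290])
from scipy.optimize import least_squares
box=(u>205)&(u<410)&(v>200)&(v<275)&(L[...,2]>40)&(L[...,2]<62);Q=L[box]
f=lambda a:np.hypot(Q[:,0]-a[0]-a[2]*Q[:,1],Q[:,2]-a[1])-18
s=least_squares(f,[-42,38,0],loss='soft_l1',f_scale=1); print('shaft x,z,slope',s.x,len(Q))
b=(v>235)&(v<242)&(L[...,2]>45)&(u>180)&(u<440); print('y ext',L[b][:,1].min(),L[b][:,1].max())
E
```

```text
front 0.173 [array([280.5544, 281.7801]), array([313.0953, 281.8016]), array([345.6345, 281.8231])]
front 0.151 [array([275.2649, 307.0003]), array([312.7816, 307.0243]), array([350.296 , 307.0484])]
mid 0.173 [array([281.2778, 303.6861]), array([313.1215, 303.7066]), array([344.9636, 303.7271])]
mid 0.151 [array([276.2264, 331.5525]), array([312.8194, 331.5753]), array([349.4103, 331.5981])]
back 0.173 [array([281.9709, 324.6732]), array([313.1466, 324.6927]), array([344.3209, 324.7123])]
back 0.151 [array([277.1417, 354.9248]), array([312.8554, 354.9464]), array([348.5671, 354.968 ])]
[0.2281 0.2297 0.1484 0.1443 0.1419 0.1382 0.1348 0.1298 0.1276 0.1247
 0.1221] [0.2279 0.229  0.2303 0.2322 0.15   0.1451 0.143  0.1386 0.1342 0.1316
 0.1197]
pad pts [[-80.4929   0.3107  20.4114]
 [-46.8581  -1.504   91.5964]
 [-47.0394  -1.5575  94.8778]
 [-47.4166  -1.5989  97.6539]
 [-47.0457  -1.6746 101.6619]
 [-46.9852  -1.7325 104.9494]
 [-46.7863  -1.7944 108.3361]
 [-47.061   -1.832  110.7909]
 [-46.5812  -1.9024 114.3811]
 [-46.8275  -1.9376 116.6687]
 [-46.8175  -1.9827 119.2699]
 [-47.0172  -2.017  121.4545]]
side pts [[-89.4689  10.3652  19.6979]
 [-51.1455   4.8069  95.8258]
 [-50.4265   4.4321 101.9588]
 [-50.5558   4.1861 106.3044]
 [-50.3616   3.9151 110.9124]
 [-50.7442   3.7283 114.366 ]]
shaft x,z,slope [-42.5713  38.0304   0.0022] 12327
y ext -58.87941411442478 54.76657830846841
```

Emit:
carry_out(increments=[[[0, 0.05, 0.05], [-0.1, 0.36, -0.4], 0], [[0, 0.05, 0.04], [0, 0, -0.4], 0], [[0, 0, 0], [0, 0, -0.25], 0]])

```text
t: 5.05
tool_pos: [0.5478, -0.1279, 0.2392]
tool_rot: [0.11, 1.563, -0.119]
contact_force: [0.5, 0.8, 0.0]
opening: -0.0003
```

```bash
sed -i 's/^YAW=.*/YAW=np.deg2rad(81.6); C=np.array([.5547,-.0730,.008])/' h.py; python3 - <<'E'
from h import *
st()
E
```

```text
t 5.05 tray xy mm -55.30368938063859 -1.2081164745557011 tip z mm 66.18146886669635 turn left [ 0.0615  0.0418 -0.0028] F tray 0.8370079833141134 -0.3327220351835689 0.02826450910840554 tilt tip [ 0.0042 -0.0061 -1.    ]
```

Emit:
carry_out(increments=[[[0.05, 0.03, 0], [0, 0, -0.2], 0], [[0, 0, 0], [0, 0, -0.1], 0]])

```text
t: 5.25
tool_pos: [0.548, -0.1276, 0.2327]
tool_rot: [0.114, 1.567, -0.115]
contact_force: [-0.0, -0.4, 0.1]
opening: 0.0004
```

Emit:
carry_out(increments=[[[0, 0, 0], [0, 0, -0.06], 0], [[0, 0, 0], [0, 0, -0.06], 0]])

```text
t: 5.45
tool_pos: [0.5482, -0.1277, 0.2304]
tool_rot: [0.114, 1.566, -0.115]
contact_force: [0.4, 0.3, 0.2]
opening: 0.0
```

Emit:
carry_out(increments=[[[0, 0, 0], [0, 0, -0.06], 0], [[0, 0, 0], [0, 0, -0.06], 0]])

```text
t: 5.65
tool_pos: [0.5485, -0.1279, 0.2293]
tool_rot: [0.113, 1.566, -0.115]
contact_force: [-5.0, 1.3, 10.3]
opening: 0.0001
```

Emit:
carry_out(increments=[[[0, 0, 0], [0.01, 0.15, -0.03], 0], [[0, 0, 0], [0.02, 0.2, -0.03], 0]])

```text
t: 5.85
tool_pos: [0.5495, -0.1213, 0.2295]
tool_rot: [0.113, 1.566, -0.116]
contact_force: [-1.9, 0.4, 3.1]
opening: -0.0001
```

```bash
python3 - <<'E'
from h import *
st()
E
```

```text
t 5.85 tray xy mm -48.55836512695511 -1.88056349031028 tip z mm 56.50662374438637 turn left [ 0.023   0.02   -0.0048] F tray 0.08691965524554052 1.9176498292672777 3.1435919305232183 tilt tip [ 0.002  -0.0023 -1.    ]
```

Emit:
carry_out(increments=[[[0, 0, 0], [0.02, 0.22, -0.05], 0], [[0, 0, 0], [0.02, 0.22, -0.05], 0], [[0, 0, 0], [0.02, 0.22, -0.05], 0], [[0, 0, 0], [0.02, 0.22, -0.05], 0]])

```text
t: 6.25
tool_pos: [0.5521, -0.1028, 0.2294]
tool_rot: [0.111, 1.565, -0.117]
contact_force: [-3.4, -1.2, 6.8]
opening: -0.0001
```

```bash
python3 - <<'E'
from h import *
st()
im,d=get_image('side'); cv2.imwrite('pics/s4.png',cv2.resize(im[190:320,260:420],None,fx=4,fy=4)); 
im,d=get_image('wrist'); cv2.imwrite('pics/w4.png',im); 
st()
E
```

```text
t 6.25 tray xy mm -29.8857003927423 -1.787468887080566 tip z mm 56.387239180971825 turn left [ 0.0387  0.0275 -0.0094] F tray -1.6578566269594868 3.186226513055648 6.830762614583471 tilt tip [ 0.0027 -0.0039 -1.    ]
t 6.35 tray xy mm -29.577363029836935 -1.7905304084092815 tip z mm 56.389305424137895 turn left [ 0.0354  0.0285 -0.0144] F tray 1.8718088804329123 3.2598901977273727 7.0404287901277325 tilt tip [ 0.0029 -0.0035 -1.    ]
```

View pics/w4.png

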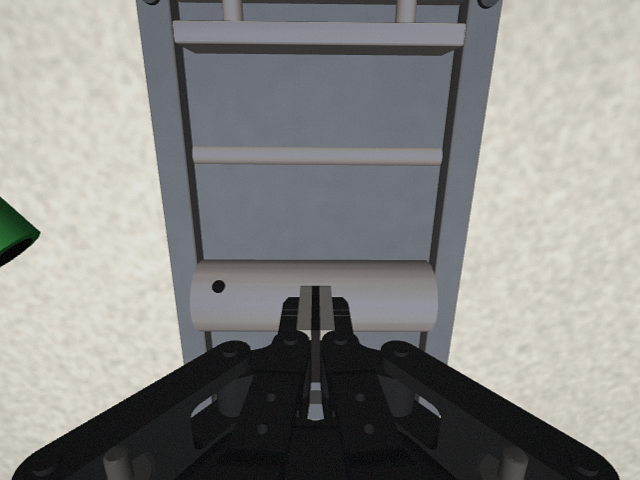

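Emit:
carry_out(increments=[[[0, 0, 0], [0.02, 0.2, -0.04], 0], [[0, 0, 0], [0.02, 0.14, -0.03], 0], [[0, 0, 0], [0, 0, 0], 0], [[0, 0, 0], [0, 0, 0.1], 0], [[0, 0, 0], [0, 0, 0.2], 0]])

```text
t: 6.85
tool_pos: [0.5529, -0.0944, 0.2343]
tool_rot: [0.11, 1.565, -0.116]
contact_force: [-0.4, -0.1, -0.8]
opening: 0.0
```

```bash
cat >> h.py <<'E'
from scipy.optimize import least_squares
def shaft(name=None,x0=None):
  st()
  im,d=get_image('wrist')
  if name: cv2.imwrite('pics/%s.png'%name,im)
  v,u=np.mgrid[0:480,0:640]; P=unproj('wrist',u,v,d)
  L=np.stack([(P-C)@tx,(P-C)@ty,P[...,2]],-1)*1e3
  m=(abs(L[...,1])<55)&(abs(L[...,1]+3)>18)&(L[...,2]>46)&(L[...,2]<60)&(L[...,0]<72)
  if x0 is None: x0=np.median(L[m][:,0])
  m=m&(abs(L[...,0]-x0)<25); Q=L[m]
  f=lambda a:np.hypot(Q[:,0]-a[0]-a[2]*Q[:,1],Q[:,2]-a[1])-18
  s=least_squares(f,[x0,38,0],loss='soft_l1',f_scale=1); print('shaft x,z,slope',s.x,len(Q))
E
python3 - <<'E'
from h import *
shaft('w5')
E
```

```text
t 6.85 tray xy mm -21.40341657688022 -1.383554328375842 tip z mm 61.32892548310953 turn left [ 0.0352  0.0234 -0.0257] F tray -0.15201745654363308 0.34263950595719245 -0.8305142592685898 tilt tip [ 0.0023 -0.0035 -1.    ]
shaft x,z,slope [-31.0746  39.3468   0.0018] 8917
```

View pics/w5.png

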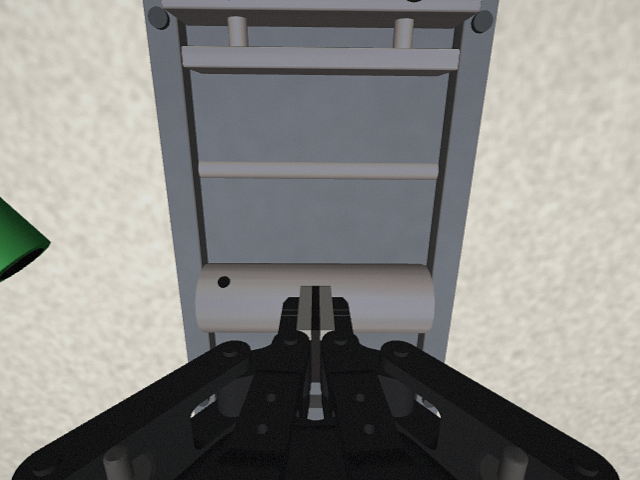

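Emit:
carry_out(increments=[[[0, 0, 0], [-0.08, -0.45, 0], 0], [[0, 0, 0], [-0.08, -0.45, 0], 0], [[0, 0, 0], [0, 0, -0.1], 0], [[0, 0, 0], [0, 0, -0.08], 0]])

```text
t: 7.3
tool_pos: [0.5498, -0.1148, 0.2316]
tool_rot: [0.111, 1.563, -0.117]
contact_force: [0.1, 0.2, -0.7]
opening: -0.0
```

```bash
python3 - <<'E'
from h import *
st()
E
```

```text
t 7.3 tray xy mm -42.08866669367241 -1.3057681723149979 tip z mm 58.61721862014158 turn left [ 0.0451  0.0482 -0.0154] F tray 0.16825302055357297 -0.07793690041019667 -0.7029570812844177 tilt tip [ 0.0048 -0.0045 -1.    ]
```

Emit:
carry_out(increments=[[[0.03, 0.04, 0], [0.01, 0.1, -0.06], 0], [[0, 0, 0], [0, 0.02, -0.06], 0], [[0, 0, 0], [0.0, 0, -0.05], 0]])

```text
t: 7.6
tool_pos: [0.5502, -0.1126, 0.2292]
tool_rot: [0.113, 1.569, -0.115]
contact_force: [-4.2, 0.1, 9.8]
opening: -0.0002
```

```bash
python3 - <<'E'
from h import *
st()
E
```

```text
t 7.6 tray xy mm -39.868804814909716 -1.3708664803555322 tip z mm 56.19581489699321 turn left [ 0.0133 -0.0085 -0.0132] F tray -0.47086224131602766 4.170610641506143 9.823056627009334 tilt tip [-0.0008 -0.0013 -1.    ]
```

Pressed with about 10 N. Next stroke: palm from -40 to about -7.

Emit:
carry_out(increments=[[[0, 0, 0], [0.02, 0.2, -0.03], 0], [[0, 0, 0], [0.02, 0.22, -0.05], 0], [[0, 0, 0], [0.02, 0.22, -0.05], 0], [[0, 0, 0], [0.02, 0.22, -0.05], 0], [[0, 0, 0], [0.02, 0.22, -0.05], 0], [[0, 0, 0], [0.02, 0.22, -0.05], 0], [[0, 0, 0], [0.02, 0.22, -0.05], 0]])

```text
t: 8.3
tool_pos: [0.5549, -0.0806, 0.2294]
tool_rot: [0.109, 1.569, -0.115]
contact_force: [-2.1, 0.5, 5.4]
opening: -0.0001
```

```bash
python3 - <<'E'
from h import *
shaft()
E
```

```text
t 8.3 tray xy mm -7.4715993088374 -1.3326867422584032 tip z mm 56.38088334003008 turn left [ 0.0355 -0.0118 -0.0366] F tray 0.16937220139353457 2.1549755666062005 5.4485757935779136 tilt tip [-0.0012 -0.0036 -1.    ]
shaft x,z,slope [-14.2572  38.3894   0.0014] 9173
```

Emit:
carry_out(increments=[[[0, 0, 0], [0, 0, 0], 0], [[0, 0, 0], [0, 0, 0.1], 0], [[0, 0, 0.03], [0, 0, 0.18], 0], [[0, 0.02, 0], [-0.05, -0.34, 0], 0], [[0, 0.02, 0], [-0.06, -0.34, 0], 0], [[0, 0, 0], [0, 0, -0.08], 0], [[0, 0, 0], [0, 0, -0.08], 0]])

```text
t: 9.05
tool_pos: [0.5526, -0.0943, 0.2316]
tool_rot: [0.106, 1.573, -0.111]
contact_force: [0.2, 0.3, 0.0]
opening: 0.0001
```

```bash
python3 - <<'E'
from h import *
shaft()
E
```

```text
t 9.05 tray xy mm -21.347532955121544 -1.0001767499976244 tip z mm 58.6129433170344 turn left [ 0.03   -0.0498 -0.0812] F tray 0.37305633739447397 -0.13342583686008994 0.0028370353260081943 tilt tip [-0.005 -0.003 -1.   ]
shaft x,z,slope [-14.4414  38.0866   0.0022] 9616
```

Emit:
carry_out(increments=[[[0.02, -0.03, -0.04], [0, -0.03, -0.07], 0], [[0, 0, -0.02], [0, 0, -0.05], 0], [[0, 0, 0], [0.01, 0.12, -0.05], 0], [[0, 0, 0], [0.02, 0.22, -0.05], 0], [[0, 0, 0], [0.02, 0.22, -0.05], 0], [[0, 0, 0], [0.02, 0.22, -0.05], 0], [[0, 0, 0], [0.02, 0.22, -0.05], 0]])

```text
t: 9.8
tool_pos: [0.5556, -0.075, 0.2294]
tool_rot: [0.112, 1.571, -0.116]
contact_force: [-1.6, 0.6, 5.8]
opening: 0.0002
```

```bash
python3 - <<'E'
from h import *
shaft()
E
```

```text
t 9.8 tray xy mm -1.8763021600990029 -1.213427240353234 tip z mm 56.42557330484477 turn left [ 0.0215 -0.031  -0.0146] F tray 0.3864238861136838 1.6778491184376585 5.83977116113221 tilt tip [-0.0031 -0.0021 -1.    ]
shaft x,z,slope [-3.9423 38.4177  0.0013] 9454
```

Emit:
carry_out(increments=[[[0, 0, 0], [0.02, 0.22, -0.05], 0], [[0, 0, 0], [0.02, 0.22, -0.05], 0], [[0, 0, 0], [0.02, 0.18, -0.04], 0], [[0, 0, 0], [0, 0, 0], 0], [[0, 0, 0], [0, 0, 0.1], 0], [[0, 0, 0], [0, 0, 0.18], 0], [[0, 0, 0], [-0.05, -0.38, 0], 0], [[0, 0, 0], [-0.06, -0.38, 0], 0]])

```text
t: 10.65
tool_pos: [0.5551, -0.0769, 0.2344]
tool_rot: [0.11, 1.571, -0.114]
contact_force: [-1.0, 0.5, 0.0]
opening: -0.0002
```

```bash
python3 - <<'E'
from h import *
shaft()
E
```

```text
t 10.65 tray xy mm -3.7549506318642103 -0.9650997883360651 tip z mm 61.41244639140689 turn left [ 0.0227 -0.0301 -0.0394] F tray 0.35650962123586855 1.0324230158679788 0.03577783444717708 tilt tip [-0.003  -0.0023 -1.    ]
shaft x,z,slope [ 1.2796 38.4912  0.0034] 9388
```

Emit:
carry_out(increments=[[[0, -0.03, -0.03], [-0.02, -0.12, -0.1], 0], [[0, 0, 0], [0, 0, -0.08], 0], [[0, 0, 0], [0, 0, -0.07], 0], [[0, 0, 0], [0, 0, -0.05], 0]])

```text
t: 11.1
tool_pos: [0.5546, -0.082, 0.2288]
tool_rot: [0.114, 1.567, -0.12]
contact_force: [-3.5, -0.0, 9.0]
opening: -0.0004
```

```bash
python3 - <<'E'
from h import *
st()
E
```

```text
t 11.1 tray xy mm -8.873755658850934 -1.2266945462028622 tip z mm 55.75536207691936 turn left [0.0335 0.0018 0.0235] F tray -0.5300385602752407 3.450996434811148 9.016106197293421 tilt tip [ 0.0002 -0.0034 -1.    ]
```

Emit:
carry_out(increments=[[[0, 0, 0], [0.02, 0.2, -0.01], 0], [[0, 0, 0], [0.02, 0.22, -0.03], 0], [[0, 0, 0], [0.02, 0.22, -0.05], 0], [[0, 0, 0], [0.02, 0.22, -0.05], 0]])

```text
t: 11.5
tool_pos: [0.5572, -0.0644, 0.2294]
tool_rot: [0.113, 1.567, -0.12]
contact_force: [-3.0, 0.9, 6.4]
opening: 0.0004
```

```bash
python3 - <<'E'
from h import *
shaft()
E
```

```text
t 11.5 tray xy mm 8.822552620642062 -1.1981203858519651 tip z mm 56.43718414900284 turn left [0.0437 0.0002 0.022 ] F tray 0.48308822726359424 3.08607607730258 6.428509069620973 tilt tip [ 0.     -0.0044 -1.    ]
shaft x,z,slope [11.7108 38.3909  0.0018] 9798
```

Emit:
carry_out(increments=[[[0, 0, 0], [0.02, 0.22, -0.05], 0], [[0, 0, 0], [0.02, 0.22, -0.05], 0], [[0, 0, 0], [0.02, 0.2, -0.05], 0], [[0, 0, 0], [0, 0, -0.02], 0], [[0, 0, 0], [0, 0, 0.1], 0], [[0, 0, 0], [0, 0, 0.18], 0]])

```text
t: 12.15
tool_pos: [0.559, -0.0488, 0.2343]
tool_rot: [0.111, 1.568, -0.117]
contact_force: [-0.5, 0.5, -1.0]
opening: -0.0001
```

```bash
python3 - <<'E'
from h import *
shaft('w8')
E
```

```text
t 12.15 tray xy mm 24.598367545452394 -0.7631539757252277 tip z mm 61.288100346146486 turn left [ 0.0383 -0.0052 -0.0085] F tray 0.45791689786878026 0.5895721141958127 -0.9834422324856226 tilt tip [-0.0005 -0.0038 -1.    ]
shaft x,z,slope [18.6345 39.1755  0.0015] 9002
```

View pics/w8.png

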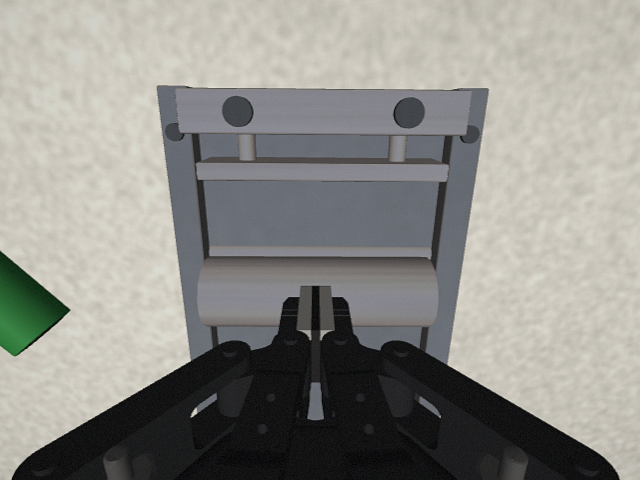

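```bash
python3 - <<'E'
from h import *
im,d=get_image('wrist'); st()
v,u=np.mgrid[0:480,0:640]; P=unproj('wrist',u,v,d)
L=np.stack([(P-C)@tx,(P-C)@ty,P[...,2]],-1)*1e3
g=cv2.cvtColor(im,cv2.COLOR_BGR2GRAY)
for r in list(range(156,192,2))+list(range(240,266,1)):
  print(r,np.median(g[r,225:275]),np.median(L[r,225:275],0).round(1))
E
```

```text
t 12.25 tray xy mm 24.46447147084097 -1.1167781807863033 tip z mm 61.98517246691224 turn left [ 0.0415  0.0085 -0.0065] F tray -0.46481261921348666 0.30966017277226054 -0.41642618067899695 tilt tip [ 0.0008 -0.0042 -1.    ]
156 102.0 [85.6 28.2 23.1]
158 76.0 [85.6 28.1 32.3]
160 76.0 [85.5 27.9 39.6]
162 86.0 [85.4 26.9 46.1]
164 132.0 [84.6 26.9 46.5]
166 131.0 [83.8 26.7 46.8]
168 133.0 [82.9 26.9 46.6]
170 136.0 [82.  26.7 46.8]
172 137.0 [81.1 26.9 46.7]
174 137.0 [80.2 27.1 46.6]
176 136.0 [79.3 27.  46.5]
178 135.0 [78.5 27.  46.8]
180 90.0 [73.  32.  20.8]
182 111.0 [72.  31.8 20.7]
184 110.0 [70.9 32.  20.7]
186 110.0 [69.8 32.1 20.7]
188 110.5 [68.8 32.  20.6]
190 111.0 [67.7 32.4 20.5]
240 111.0 [39.8 33.8 20.8]
241 111.0 [39.2 33.9 20.8]
242 112.0 [38.6 33.  20.7]
243 111.0 [38.  34.1 20.7]
244 110.0 [37.4 34.  20.7]
245 118.5 [36.9 34.  20.9]
246 128.0 [36.5 33.9 21.3]
247 133.0 [36.  33.9 21.7]
248 133.5 [35.7 32.7 22.3]
249 136.0 [35.2 33.7 22.5]
250 136.0 [34.7 33.9 22.9]
251 137.0 [34.1 33.9 22.8]
252 137.0 [33.6 33.8 23.1]
253 137.0 [33.1 33.8 23.2]
254 139.0 [32.5 33.8 23.2]
255 119.0 [31.9 33.4 23.1]
256 59.0 [36.  31.7 34.6]
257 67.0 [36.1 31.3 36.4]
258 77.0 [36.4 31.1 38.4]
259 86.0 [36.7 30.5 40.4]
260 89.0 [36.4 30.6 40.9]
261 91.0 [36.2 30.5 41.9]
262 98.0 [35.9 30.4 42.3]
263 101.0 [35.7 30.2 43.3]
264 101.0 [35.5 30.  44. ]
265 105.0 [35.2 30.  44.6]
```

Emit:
carry_out(increments=[[[0, 0, 0], [-0.04, -0.3, 0], 0], [[0, 0, 0], [-0.05, -0.3, 0], 0], [[0, 0, 0], [0, 0, -0.08], 0], [[0, 0, 0], [0, 0, -0.08], 0]])

```text
t: 12.65
tool_pos: [0.5573, -0.0626, 0.2313]
tool_rot: [0.112, 1.566, -0.119]
contact_force: [-0.1, 0.2, -0.3]
opening: -0.0
```

```bash
python3 - <<'E'
from h import *
shaft()
E
```

```text
t 12.65 tray xy mm 10.70849519652062 -1.0302808944425192 tip z mm 58.30834739570681 turn left [0.0435 0.0098 0.0016] F tray 0.21634076327636786 0.11855053456902882 -0.3414073956341379 tilt tip [ 0.001  -0.0043 -1.    ]
shaft x,z,slope [18.7624 38.0556  0.0023] 9836
```

Emit:
carry_out(increments=[[[0, 0, 0], [0, -0.02, -0.08], 0], [[0, 0, 0], [0, 0, -0.08], 0], [[0, 0, 0], [0.01, 0.12, -0.08], 0]])

```text
t: 13.0
tool_pos: [0.558, -0.061, 0.2292]
tool_rot: [0.111, 1.568, -0.119]
contact_force: [-6.4, 0.4, 12.2]
opening: 0.0004
```

Emit:
carry_out(increments=[[[0, 0, 0], [0.02, 0.18, -0.08], 0]])

```text
t: 13.1
tool_pos: [0.5587, -0.0575, 0.2294]
tool_rot: [0.111, 1.57, -0.119]
contact_force: [-5.3, 0.6, 10.1]
opening: -0.0001
```

Emit:
carry_out(increments=[[[0, 0, 0], [0.02, 0.18, -0.08], 0]])

```text
t: 13.2
tool_pos: [0.5593, -0.0542, 0.2296]
tool_rot: [0.109, 1.571, -0.12]
contact_force: [-7.1, -2.3, 11.8]
opening: -0.0001
```

```bash
python3 - <<'E'
from h import *
st()
E
```

```text
t 13.2 tray xy mm 19.301366904376934 -1.848350317696607 tip z mm 56.588184929300844 turn left [ 0.0704 -0.0351 -0.0092] F tray -3.3500405515318077 6.680355074895472 11.792256738691577 tilt tip [-0.0035 -0.007  -1.    ]
```

Emit:
carry_out(increments=[[[0, 0, 0], [-0.01, 0.2, -0.06], 0]])

```text
t: 13.3
tool_pos: [0.5597, -0.0506, 0.2304]
tool_rot: [0.107, 1.57, -0.122]
contact_force: [-3.7, -1.7, 8.1]
opening: -0.0002
```

Emit:
carry_out(increments=[[[0, 0, 0], [0, 0.22, -0.04], 0]])

```text
t: 13.4
tool_pos: [0.5601, -0.0465, 0.231]
tool_rot: [0.105, 1.569, -0.122]
contact_force: [-2.3, -1.9, 4.3]
opening: 0.0
```

Emit:
carry_out(increments=[[[0, 0, 0], [0, 0.22, -0.04], 0]])

```text
t: 13.5
tool_pos: [0.5606, -0.0422, 0.2315]
tool_rot: [0.104, 1.568, -0.123]
contact_force: [-0.8, -1.1, 3.7]
opening: -0.0003
```

```bash
python3 - <<'E'
from h import *
shaft('w9')
E
```

```text
t 13.5 tray xy mm 31.356654726868534 -1.2932616977869738 tip z mm 58.51146293867426 turn left [ 0.1185 -0.0141 -0.0168] F tray -1.1699608655714286 0.6813094326647662 3.7331069085512674 tilt tip [-0.0014 -0.0119 -0.9999]
shaft x,z,slope [28.9639 40.4761  0.0018] 10038
```

Emit:
carry_out(increments=[[[0, 0, 0], [0.01, 0.2, -0.05], 0]])

```text
t: 13.65
tool_pos: [0.5612, -0.0378, 0.2317]
tool_rot: [0.104, 1.568, -0.123]
contact_force: [-3.5, -1.3, 7.6]
opening: 0.0002
```

Emit:
carry_out(increments=[[[0, 0, 0], [0.01, 0.2, -0.05], 0]])

```text
t: 13.75
tool_pos: [0.5617, -0.0338, 0.2318]
tool_rot: [0.104, 1.567, -0.123]
contact_force: [-1.4, 0.2, 6.4]
opening: -0.0004
```

```bash
python3 - <<'E'
from h import *
shaft('w10')
E
```

```text
t 13.75 tray xy mm 39.83455192854089 -1.1712364324363522 tip z mm 58.80195364461682 turn left [ 0.1244 -0.0039 -0.0232] F tray 0.0352137400458241 1.4067104327138509 6.41980746296602 tilt tip [-0.0004 -0.0124 -0.9999]
shaft x,z,slope [33.071  40.8253  0.0026] 9802
```

Emit:
carry_out(increments=[[[0, 0, 0], [0.01, 0.12, -0.06], 0], [[0, 0, 0], [0.01, 0.1, -0.06], 0]])

```text
t: 14.0
tool_pos: [0.5626, -0.0286, 0.2316]
tool_rot: [0.104, 1.568, -0.122]
contact_force: [-3.3, 1.3, 6.8]
opening: -0.0002
```

```bash
python3 - <<'E'
from h import *
shaft()
E
```

```text
t 14.0 tray xy mm 45.062273185369285 -1.3237797493530354 tip z mm 58.55242305348823 turn left [ 0.1174 -0.0062 -0.0297] F tray 0.8138397057522087 3.4659188131361787 6.831544005482077 tilt tip [-0.0006 -0.0117 -0.9999]
shaft x,z,slope [35.5073 40.6564  0.0039] 9674
```

Emit:
carry_out(increments=[[[0, 0, 0], [0, 0.1, -0.04], 0]])

```text
t: 14.15
tool_pos: [0.5628, -0.0262, 0.2314]
tool_rot: [0.104, 1.567, -0.121]
contact_force: [-0.9, 0.3, 3.3]
opening: -0.0008
```

```bash
python3 - <<'E'
from h import *
shaft('w11')
E
```

```text
t 14.15 tray xy mm 47.473938378718 -1.2151661194309777 tip z mm 58.42205127708699 turn left [ 0.1117 -0.0024 -0.0328] F tray 0.16097249499419375 0.9300687889638442 3.272619622417762 tilt tip [-0.0002 -0.0112 -0.9999]
shaft x,z,slope [36.8579 40.3713  0.0036] 9573
```

View pics/w11.png

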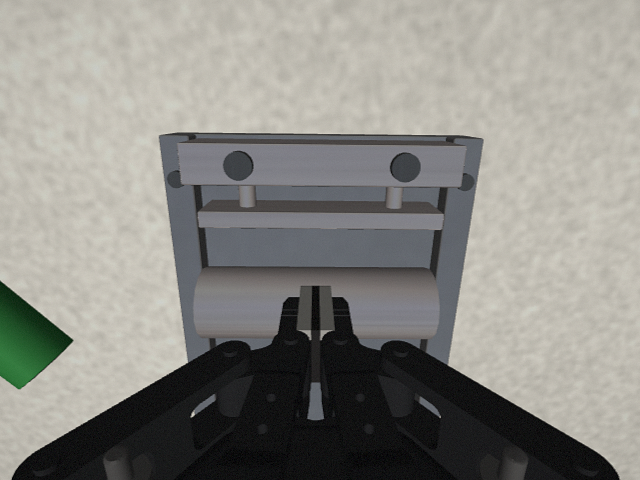

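Emit:
carry_out(increments=[[[0, 0, 0], [0, 0.08, -0.03], 0]])

```text
t: 14.3
tool_pos: [0.563, -0.0242, 0.231]
tool_rot: [0.104, 1.566, -0.121]
contact_force: [-0.9, 1.1, 3.6]
opening: -0.0001
```

```bash
python3 - <<'E'
from h import *
shaft()
E
```

```text
t 14.3 tray xy mm 49.522049917973916 -1.107831410706924 tip z mm 58.04909217454132 turn left [ 0.1057  0.0069 -0.0346] F tray 0.9657135205799802 1.1001272063656902 3.6259769263218273 tilt tip [ 0.0007 -0.0106 -0.9999]
shaft x,z,slope [37.8601 40.1966  0.0035] 9492
```

Emit:
carry_out(increments=[[[0, 0, 0], [0, 0.08, -0.04], 0]])

```text
t: 14.45
tool_pos: [0.5632, -0.0222, 0.2305]
tool_rot: [0.105, 1.566, -0.12]
contact_force: [-1.1, 1.7, 4.7]
opening: -0.0002
```

```bash
python3 - <<'E'
from h import *
shaft()
E
```

```text
t 14.45 tray xy mm 51.50294447224811 -1.0155065232818943 tip z mm 57.46270498733494 turn left [ 0.0994  0.0135 -0.0341] F tray 1.4918797293792614 1.2962692237843687 4.7351971416763705 tilt tip [ 0.0014 -0.0099 -0.9999]
shaft x,z,slope [38.991  39.949   0.0042] 9259
```

Emit:
carry_out(increments=[[[0, 0, 0], [0, 0.08, -0.05], 0]])

```text
t: 14.6
tool_pos: [0.5635, -0.0201, 0.2298]
tool_rot: [0.106, 1.565, -0.119]
contact_force: [-1.0, 2.8, 6.1]
opening: 0.0004
```

```bash
python3 - <<'E'
from h import *
shaft()
E
```

```text
t 14.6 tray xy mm 53.606121185116386 -0.9515101086706043 tip z mm 56.78485003358696 turn left [ 0.0887  0.0214 -0.0337] F tray 2.65295006242873 1.3651566633374814 6.094412029906239 tilt tip [ 0.0022 -0.0089 -1.    ]
shaft x,z,slope [40.1926 39.5434  0.0036] 8992
```

Emit:
carry_out(increments=[[[0, 0, 0], [0, 0.08, -0.05], 0]])

```text
t: 14.75
tool_pos: [0.5637, -0.018, 0.229]
tool_rot: [0.107, 1.564, -0.118]
contact_force: [-0.0, 1.5, 4.5]
opening: -0.0002
```

```bash
python3 - <<'E'
from h import *
shaft()
E
```

```text
t 14.75 tray xy mm 55.76163529708433 -0.8366657658081826 tip z mm 56.01292881829095 turn left [ 0.0768  0.0294 -0.0332] F tray 1.5155353529082745 0.2553780948592437 4.52643451484013 tilt tip [ 0.003  -0.0077 -1.    ]
shaft x,z,slope [41.3946 39.0518  0.0038] 8654
```

Emit:
carry_out(increments=[[[0, 0, 0], [0, 0.08, -0.02], 0]])

```text
t: 14.9
tool_pos: [0.5638, -0.0159, 0.2284]
tool_rot: [0.107, 1.564, -0.118]
contact_force: [1.4, 0.5, 1.3]
opening: -0.0002
```

```bash
python3 - <<'E'
from h import *
shaft()
E
```

```text
t 14.9 tray xy mm 57.76889295656173 -0.6185485192621865 tip z mm 55.37470882393303 turn left [ 0.0716  0.036  -0.0348] F tray 0.6773240404762761 -1.2925975226464754 1.289577047166592 tilt tip [ 0.0036 -0.0072 -1.    ]
shaft x,z,slope [42.3873 38.5675  0.0043] 8362
```

Emit:
carry_out(increments=[[[0, 0, 0], [0, 0, 0.12], 0], [[0, 0, 0], [0, 0, 0.2], 0], [[0, 0, 0], [0, 0, 0], 0]])

```text
t: 15.25
tool_pos: [0.5629, -0.0161, 0.2331]
tool_rot: [0.105, 1.567, -0.119]
contact_force: [-0.1, -0.9, 0.1]
opening: -0.0003
```

```bash
python3 - <<'E'
from h import *
shaft('w12')
E
```

```text
t 15.25 tray xy mm 57.47943486967662 0.19535153925034915 tip z mm 60.05689058779645 turn left [ 0.0851  0.0075 -0.0395] F tray -0.9339221709535028 -0.0770844633486278 0.11871303597271211 tilt tip [ 0.0008 -0.0085 -1.    ]
shaft x,z,slope [52.1228 38.041   0.0041] 8859
```

```bash
python3 - <<'E'
from h import *
shaft(); shaft('w13')
E
```

```text
t 15.3 tray xy mm 57.47020647458031 0.3808336724456268 tip z mm 59.690590050184454 turn left [ 0.0833  0.0013 -0.039 ] F tray 0.1526370414502397 0.25197415253877803 -0.4627512631849212 tilt tip [ 0.0001 -0.0083 -1.    ]
shaft x,z,slope [52.8024 38.2959  0.004 ] 8940
t 15.35 tray xy mm 57.51977860205323 0.4228822315530328 tip z mm 59.566700417557016 turn left [ 0.0813 -0.0004 -0.0384] F tray 0.08447554956893381 -0.34965887932859707 -0.6393792144615322 tilt tip [-0.     -0.0081 -1.    ]
shaft x,z,slope [53.0369 38.4021  0.004 ] 8985
```

View pics/w13.png

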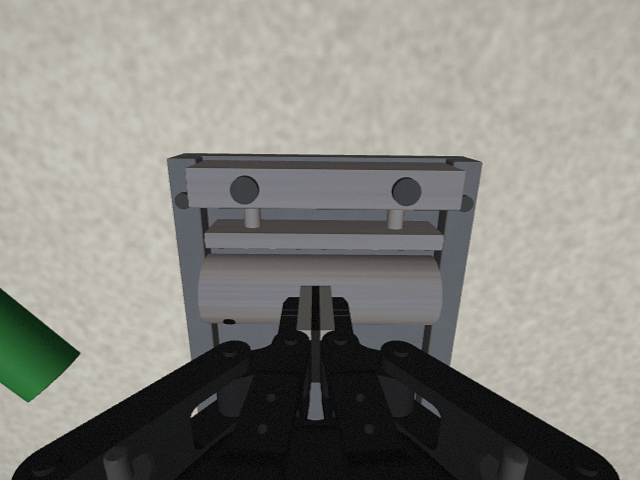

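Emit:
carry_out(increments=[[[0.04, 0, -0.02], [-0.02, -0.22, 0.05], 0], [[0.03, 0, -0.02], [-0.02, -0.22, 0], 0], [[0, 0, 0], [0, -0.03, -0.03], 0], [[0, 0, 0], [0, 0, -0.05], 0]])

```text
t: 15.8
tool_pos: [0.5617, -0.0266, 0.2317]
tool_rot: [0.115, 1.568, -0.116]
contact_force: [0.4, -0.7, 0.4]
opening: -0.0003
```

```bash
python3 - <<'E'
from h import *
shaft()
E
```

```text
t 15.8 tray xy mm 46.89090164282902 -0.11437413344093554 tip z mm 58.69714557985822 turn left [ 0.0078 -0.0039  0.0091] F tray -0.603984735005805 -0.5228385625775479 0.4260804302513557 tilt tip [-0.0004 -0.0008 -1.    ]
shaft x,z,slope [53.0385 38.1707  0.0044] 9524
```

Emit:
carry_out(increments=[[[0, 0, 0], [0, 0, -0.08], 0], [[0, 0, 0], [0, 0, -0.08], 0], [[0, 0, 0], [0, 0.05, -0.07], 0], [[0, 0, 0], [-0.01, 0.12, -0.07], 0], [[0, 0, 0], [-0.01, 0.12, -0.07], 0]])

```text
t: 16.35
tool_pos: [0.5626, -0.0208, 0.2294]
tool_rot: [0.114, 1.568, -0.116]
contact_force: [-1.6, -0.4, 7.2]
opening: -0.0
```

```bash
python3 - <<'E'
from h import *
shaft()
E
```

```text
t 16.35 tray xy mm 52.820144690063984 -0.20167227408260383 tip z mm 56.373213849186506 turn left [ 0.0121 -0.0085  0.003 ] F tray -0.5967487955516082 1.5317201301644057 7.232109293455311 tilt tip [-0.0009 -0.0012 -1.    ]
shaft x,z,slope [56.2164 38.3884  0.0038] 9467
```

Emit:
carry_out(increments=[[[0, 0, 0], [0, 0.1, -0.08], 0], [[0, 0, 0], [0, 0.1, -0.08], 0]])

```text
t: 16.6
tool_pos: [0.5634, -0.0163, 0.2294]
tool_rot: [0.114, 1.569, -0.116]
contact_force: [-4.7, -0.1, 9.2]
opening: 0.0001
```

Emit:
carry_out(increments=[[[0, 0, 0], [-0.01, 0.06, -0.08], 0]])

```text
t: 16.7
tool_pos: [0.5636, -0.0149, 0.2294]
tool_rot: [0.113, 1.568, -0.116]
contact_force: [-4.1, -0.0, 8.5]
opening: -0.0003
```

```bash
python3 - <<'E'
from h import *
shaft()
E
```

```text
t 16.7 tray xy mm 58.79919818139466 -0.29763954986743874 tip z mm 56.39239476426611 turn left [ 0.0143 -0.0074 -0.0087] F tray -0.6017439995983882 4.035033795915549 8.505185899157485 tilt tip [-0.0007 -0.0014 -1.    ]
shaft x,z,slope [59.0409 38.3931  0.0045] 7872
```

Emit:
carry_out(increments=[[[0, 0, 0], [-0.02, 0.06, -0.08], 0]])

```text
t: 16.85
tool_pos: [0.5636, -0.0135, 0.2294]
tool_rot: [0.112, 1.568, -0.116]
contact_force: [-3.7, -3.2, 7.5]
opening: 0.0001
```

Emit:
carry_out(increments=[[[0, 0, 0], [-0.02, 0.06, -0.09], 0]])

```text
t: 16.95
tool_pos: [0.5637, -0.0129, 0.2294]
tool_rot: [0.109, 1.567, -0.117]
contact_force: [-3.7, -4.5, 8.4]
opening: 0.0002
```

Emit:
carry_out(increments=[[[0, 0, 0], [-0.02, 0.06, -0.09], 0]])

```text
t: 17.05
tool_pos: [0.5638, -0.0123, 0.2294]
tool_rot: [0.106, 1.567, -0.119]
contact_force: [-4.6, -3.7, 8.6]
opening: -0.0002
```

Emit:
carry_out(increments=[[[0.03, 0, 0.02], [-0.03, 0.05, -0.14], 0]])

```text
t: 17.15
tool_pos: [0.5638, -0.0122, 0.2292]
tool_rot: [0.103, 1.567, -0.117]
contact_force: [-7.7, -4.9, 16.7]
opening: 0.0001
```

Emit:
carry_out(increments=[[[0.03, 0, 0.02], [-0.03, 0.05, -0.16], 0]])

```text
t: 17.25
tool_pos: [0.5639, -0.0121, 0.2292]
tool_rot: [0.101, 1.568, -0.116]
contact_force: [-10.1, -4.3, 18.5]
opening: 0.0002
```

```bash
python3 - <<'E'
from h import *
st()
E
```

```text
t 17.25 tray xy mm 61.59581507357035 -0.23468437998393904 tip z mm 56.21313644434267 turn left [ 0.0959 -0.0033 -0.0888] F tray -5.737217757280784 9.3973220328856 18.527992706882717 tilt tip [-0.0003 -0.0096 -1.    ]
```

Emit:
carry_out(increments=[[[0.03, 0, -0.03], [-0.06, 0.07, -0.14], 0]])

```text
t: 17.35
tool_pos: [0.5636, -0.0118, 0.2293]
tool_rot: [0.101, 1.566, -0.118]
contact_force: [-4.8, -5.9, 10.5]
opening: -0.0002
```

Emit:
carry_out(increments=[[[0.03, 0, -0.03], [-0.06, 0.07, -0.14], 0]])

```text
t: 17.45
tool_pos: [0.5633, -0.0115, 0.2293]
tool_rot: [0.102, 1.564, -0.121]
contact_force: [-4.8, -5.9, 11.6]
opening: -0.0003
```

```bash
python3 - <<'E'
from h import *
st()
E
```

```text
t 17.45 tray xy mm 62.05343067013218 0.459262836347977 tip z mm 56.346538709943495 turn left [ 0.1239  0.0271 -0.042 ] F tray -6.498490301209306 3.85059616883527 11.583443378158877 tilt tip [ 0.0027 -0.0124 -0.9999]
```

Emit:
carry_out(increments=[[[0.03, 0, -0.02], [-0.04, 0.07, -0.16], 0], [[0.03, 0, -0.02], [-0.04, 0.07, -0.16], 0]])

```text
t: 17.65
tool_pos: [0.5633, -0.011, 0.2292]
tool_rot: [0.102, 1.563, -0.126]
contact_force: [-8.0, -6.2, 16.7]
opening: -0.0003
```

Emit:
carry_out(increments=[[[0.03, 0, -0.02], [-0.04, 0.07, -0.16], 0], [[0.03, 0, -0.02], [-0.04, 0.07, -0.16], 0]])

```text
t: 17.85
tool_pos: [0.5632, -0.0106, 0.2292]
tool_rot: [0.102, 1.563, -0.13]
contact_force: [-7.7, -4.8, 15.3]
opening: 0.0003
```

```bash
python3 - <<'E'
from h import *
st()
E
```

```text
t 17.85 tray xy mm 62.98810151322935 0.7024003875356053 tip z mm 56.226037001415655 turn left [0.1798 0.0377 0.0127] F tray -5.8735082652585024 6.961900887202888 15.254496733838469 tilt tip [ 0.0038 -0.018  -0.9998]
```

Emit:
carry_out(increments=[[[0.05, 0, 0], [-0.05, 0.07, -0.16], 0], [[0.05, 0, 0], [-0.05, 0.07, -0.16], 0], [[0.05, 0, 0], [-0.05, 0.07, -0.16], 0]])

```text
t: 18.15
tool_pos: [0.5628, -0.0105, 0.2292]
tool_rot: [0.1, 1.56, -0.128]
contact_force: [-6.4, -7.2, 15.3]
opening: -0.0003
```

Emit:
carry_out(increments=[[[0.05, 0, 0], [-0.05, 0.07, -0.16], 0], [[0.05, 0, 0], [-0.05, 0.07, -0.16], 0], [[0.05, 0, 0], [-0.05, 0.07, -0.16], 0]])

```text
t: 18.45
tool_pos: [0.5623, -0.0104, 0.2292]
tool_rot: [0.098, 1.558, -0.126]
contact_force: [-7.2, -6.7, 15.2]
opening: -0.0001
```

```bash
python3 - <<'E'
from h import *
shaft()
E
```

```text
t 18.45 tray xy mm 63.001464638514676 1.6061900756623986 tip z mm 56.201975861002786 turn left [ 0.1849  0.0844 -0.0337] F tray -7.685214205010771 6.118473391378744 15.155715585182241 tilt tip [ 0.0085 -0.0185 -0.9998]
shaft x,z,slope [59.432  38.3982  0.0056] 7570
```

Emit:
carry_out(increments=[[[0.05, 0, 0], [-0.05, 0.06, -0.16], 0], [[0.05, 0, 0], [-0.05, 0.06, -0.16], 0], [[0.02, 0, 0], [-0.02, 0.03, -0.08], 0], [[0, 0, 0], [0, 0, 0], 0], [[0, 0, 0], [0, 0, 0.1], 0], [[0, 0, 0], [0, 0, 0.25], 0], [[0, 0, 0], [0, 0, 0.5], 0], [[0, 0, 0], [0, 0, 0.5], 0]])

```text
t: 19.3
tool_pos: [0.5613, -0.0101, 0.2559]
tool_rot: [0.099, 1.559, -0.123]
contact_force: [-0.5, -0.5, 0.4]
opening: -0.0002
```

```bash
python3 - <<'E'
from h import *
shaft(); shaft('w20')
E
```

```text
t 19.3 tray xy mm 63.23582701667993 2.6384295915459437 tip z mm 82.87875226386477 turn left [ 0.1623  0.0761 -0.0512] F tray -0.5376010647388254 0.44602890281028745 0.36755141847401157 tilt tip [ 0.0076 -0.0162 -0.9998]
shaft x,z,slope [59.3566 40.5988  0.0034] 5761
t 19.35 tray xy mm 63.26353711246465 1.878991977261851 tip z mm 85.06661141398958 turn left [ 0.1676  0.1099 -0.0513] F tray 1.1751416662739969 -0.8382684106244112 0.7109563935624421 tilt tip [ 0.011  -0.0167 -0.9998]
shaft x,z,slope [59.2993 37.9847  0.0047] 5803
```

View pics/w20.png

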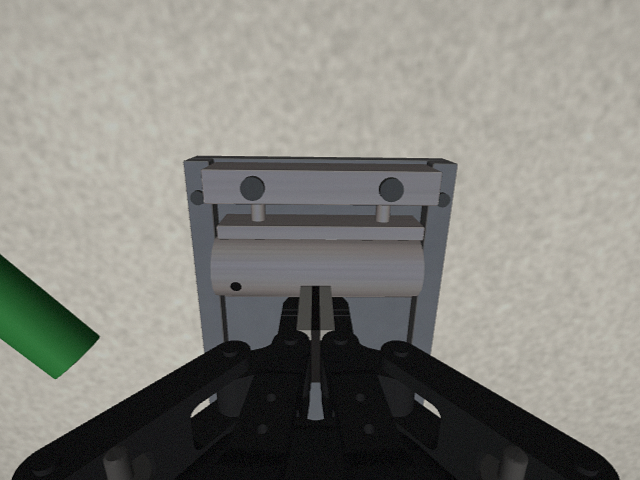

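The shaft lies against the plate. My force readings came only at row ends, so I'll press once more and hold through camera calls. The target stays fixed during those, so I can check the force over the whole hold.

Emit:
carry_out(increments=[[[0.06, 0.04, -0.02], [0.03, -0.15, -0.4], 0], [[0.06, 0.04, -0.02], [0.03, -0.12, -0.4], 0], [[0.03, 0.02, 0], [0, 0, -0.25], 0], [[0, 0, 0], [0, 0, -0.15], 0], [[0, 0, 0], [0, 0, -0.05], 0]])

```text
t: 19.9
tool_pos: [0.5629, -0.0161, 0.2294]
tool_rot: [0.115, 1.569, -0.115]
contact_force: [0.7, 0.3, 5.6]
opening: -0.0001
```

```bash
python3 - <<'E'
from h import *
st()
E
```

```text
t 19.9 tray xy mm 57.458703200065656 0.2401258508104102 tip z mm 56.40186287859364 turn left [ 0.0019 -0.009  -0.0037] F tray 0.4169677660172564 -0.6703540641729535 5.638402621547371 tilt tip [-0.0009 -0.0002 -1.    ]
```

Emit:
carry_out(increments=[[[0, 0, 0], [-0.04, 0.02, -0.14], 0], [[0, 0, 0], [-0.04, 0.05, -0.15], 0], [[0.02, 0, 0], [-0.04, 0.06, -0.16], 0]])

```text
t: 20.2
tool_pos: [0.563, -0.0151, 0.2293]
tool_rot: [0.11, 1.568, -0.117]
contact_force: [-9.1, -5.8, 17.1]
opening: -0.0001
```

```bash
python3 - <<'E'
from h import *
st()
E
```

```text
t 20.2 tray xy mm 58.501472489775146 0.21769281088824524 tip z mm 56.25159479680569 turn left [ 0.0428 -0.0036 -0.0193] F tray -7.048505195107637 8.151884525602645 17.051334232405072 tilt tip [-0.0004 -0.0043 -1.    ]
```

Forward force is 7.05 N. I'll hold through camera calls and read the force each time.

```bash
python3 - <<'E'
from h import *
for i in range(24):
  get_image('wrist'); o=get_obs(); f=o['contact_force']; print(round(o['t'],2),round(f@tx,1),round(f@ty,1),round(f[2],1),end=' | ')
E
```

```text
20.25 -5.5 7.4 16.3 | 20.3 -4.9 7.0 15.9 | 20.35 -4.9 7.6 15.4 | 20.4 -5.2 7.8 16.7 | 20.45 -6.1 7.2 16.0 | 20.5 -6.2 7.7 15.4 | 20.55 -5.4 7.0 15.6 | 20.6 -5.1 7.3 15.0 | 20.65 -5.2 7.0 16.6 | 20.7 -5.4 6.8 16.0 | 20.75 -5.8 6.7 16.2 | 20.8 -5.5 7.1 15.8 | 20.85 -4.4 6.7 15.8 | 20.9 -4.5 8.1 16.1 | 20.95 -4.6 7.2 16.1 | 21.0 -4.1 7.5 15.9 | 21.05 -5.0 7.3 16.3 | 21.1 -5.4 7.9 16.2 | 21.15 -5.2 6.8 15.9 | 21.2 -4.5 7.1 15.5 | 21.25 -4.9 7.2 15.4 | 21.3 -4.7 7.2 16.0 | 21.35 -5.7 8.9 16.7 | 21.4 -3.7 6.7 15.8 |
```

Emit:
carry_out(increments=[[[0.02, 0, 0], [-0.05, 0.08, -0.16], 0]])

```text
t: 21.5
tool_pos: [0.5628, -0.0148, 0.2293]
tool_rot: [0.109, 1.567, -0.118]
contact_force: [-7.8, -5.1, 14.4]
opening: 0.0001
```

```bash
python3 - <<'E'
from h import *
for i in range(6):
  o=get_obs(); f=o['contact_force']; print(round(o['t'],2),round(f@tx,1),round(f@ty,1),round(f[2],1),end=' | ');get_image('wrist'); 
E
```

```text
21.5 -6.2 7.0 14.4 | 21.55 -6.7 6.3 15.5 | 21.6 -7.4 6.2 14.5 | 21.65 -6.0 6.7 15.7 | 21.7 -6.5 6.0 14.9 | 21.75 -6.2 6.5 14.7 |
```

Holding about 6.5 N, which is about right. I'll hold on for another second.

```bash
python3 - <<'E'
from h import *
for i in range(20):
  get_image('wrist'); o=get_obs(); f=o['contact_force']; print(round(o['t'],2),round(f@tx,1),round(f[2],1),end=' | ')
E
```

```text
21.85 -7.0 14.9 | 21.9 -6.5 14.6 | 21.95 -6.3 13.9 | 22.0 -6.5 14.3 | 22.05 -7.1 15.7 | 22.1 -6.4 15.1 | 22.15 -6.4 15.2 | 22.2 -5.4 15.1 | 22.25 -7.0 15.5 | 22.3 -4.7 15.0 | 22.35 -6.4 14.9 | 22.4 -4.7 14.7 | 22.45 -6.8 13.9 | 22.5 -6.2 15.0 | 22.55 -5.7 16.5 | 22.6 -6.5 15.2 | 22.65 -5.5 14.4 | 22.7 -5.5 14.1 | 22.75 -6.7 14.8 | 22.8 -6.9 15.3 |
```

Emit:
carry_out(increments=[[[0, 0, 0], [-0.02, 0.04, -0.08], 0], [[0, 0, 0], [0, 0, 0], 0], [[0, 0, 0], [0, 0, 0.1], 0], [[0, 0, 0], [0, 0, 0.3], 0], [[0, 0, 0], [0, 0, 0.8], 0], [[0, 0, 0], [0, 0, 0.8], 0], [[0, 0, 0], [0, 0, 0.3], 0], [[0, 0, 0], [0, 0, 0], 0]])

```text
t: 23.6
tool_pos: [0.5628, -0.0141, 0.2792]
tool_rot: [0.108, 1.565, -0.118]
contact_force: [0.8, -0.3, -0.3]
opening: 0.0003
```

```bash
python3 - <<'E'
from h import *
shaft(); shaft('w30'); st()
im,d=get_image('side'); cv2.imwrite('pics/s30.png',im)
E
```

```text
t 23.6 tray xy mm 59.45326243783161 0.590991020323395 tip z mm 106.1627610092406 turn left [ 0.0694  0.022  -0.0244] F tray -0.22080447437493525 -0.8797423421778142 -0.29698585285102164 tilt tip [ 0.0022 -0.0069 -1.    ]
shaft x,z,slope [59.3212 38.0646  0.005 ] 4926
t 23.65 tray xy mm 59.42982639779786 0.6177546807529322 tip z mm 105.7950346517883 turn left [ 0.0689  0.0186 -0.0248] F tray 0.1093175983278024 0.3739502477323916 1.2737270579213598 tilt tip [ 0.0019 -0.0069 -1.    ]
shaft x,z,slope [59.3076 37.5478  0.0059] 4977
t 23.7 tray xy mm 59.41661809618392 0.9074810364806105 tip z mm 104.93447401249578 turn left [ 0.0671  0.0045 -0.0241] F tray 0.06962493487135493 0.14176044572998628 0.21291664501702057 tilt tip [ 0.0005 -0.0067 -1.    ]
```

View pics/w30.png

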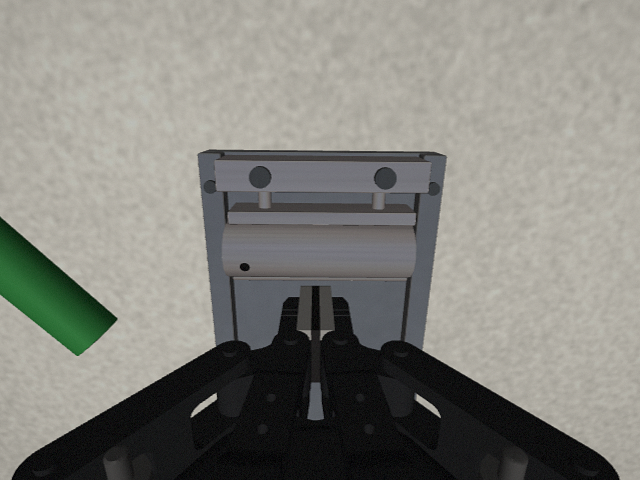

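View pics/s30.png

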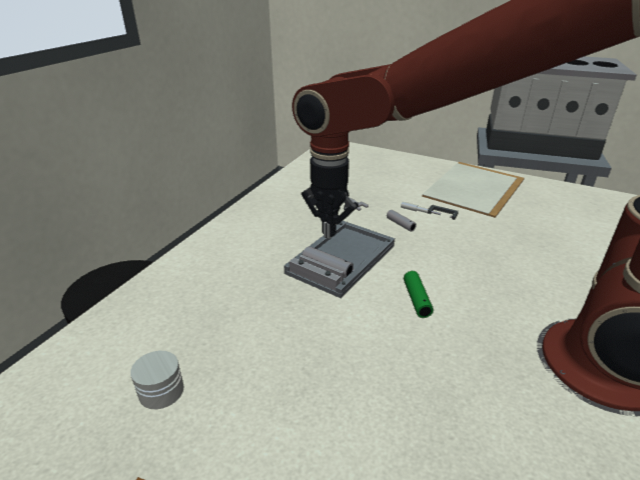

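The shaft rests against the plate, square and untouched, and the bystanders have not moved. I'm handing the job in.

```bash
python3 -c "
from station import *
print(finish_job())"
```

```text
the job is handed in; nothing more can be done
None
```

I rolled the large grey shaft along the tray with the closed fingers lying on top. It took four strokes up to the lip, a guided fifth over it, and a short one to the anvil plate.

**Press:** The first press was read only at row ends, where the palm pushed forward with about 6–8 N. I pressed a second time for about 2.6 s with the target held fixed. The forward force averaged about 5 N at first, then stayed mostly at 5.5–7 N for the last 1.3 s. Bearing down on the shaft never read more than 19 N.

**Last checks:**
- **Position:** The shaft stayed at the same spot in two consecutive pictures, against the plate and down on the floor. That is about 15 mm beyond the nest.
- **Squareness:** It is square to the tray within about 0.006 rad.
- **Fingers:** They were about 50 mm clear of the shaft.
- **Bystanders:** The piston, micrometer and wrench look where they started in the side picture; the gripper partly hides the wrench.

**What disagreed or is uncertain:**
- **Tray position:** The top and wrist cameras differed by about 5 mm, so I went by the wrist camera and what the fingers felt.
- **Sideways rub:** There was a steady sideways rubbing force of up to about 9 N along the shaft axis while pressing. The shaft stayed square.
- **Coasting:** The shaft coasted about 10 mm after coming off the lip and stopped short of the plate.
- **Plate force:** It was not measured directly. From the stated 0.8 to 1.5 times the palm force, it was at least 4 N for nearly the whole final hold. Two single readings of 4.7 N could mean 3.8 N at the lowest factor.

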